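# Unstack the field instruments into their charging trays

## Task

The five hand-held instruments have come back from the field piled in two stacks, and they need charging. Take the stacks apart and lay each instrument, face up, flat inside the rim of the charging tray of its own colour (yellow, silver, red, green, black), lengthwise in the tray, either end first. Set each one down gently, without dropping it or tipping it over.

Things in the scene. Friction and masses are not known exactly. Their poses are not given: they have to be found in the camera images.
- yellow_mid (a point): Digital multimeter: yellow case, black face with a pale display and a round rotary dial. A plain flat block 136 long x 62 wide x 34 high (mm), loose, about 340 g. The point is its centre, half-way up (17 mm above its underside); x runs along its length, y across its width, z out of its face (up). Starts face up in a stack; grip across the width.
- silver_mid (a point): Field-strength meter: silver-grey metal case with a round black ringed grille on its head half and a small display. A plain flat block 136 long x 62 wide x 34 high (mm), loose, about 340 g. The point is its centre, half-way up (17 mm above its underside); x runs along its length, y across its width, z out of its face (up). Starts face up in a stack; grip across the width.
- red_mid (a point): Coaxial-line tester: red case, black face, small display, two brass sockets at the head and white keys. A plain flat block 104 long x 54 wide x 30 high (mm), loose, about 240 g. The point is its centre, half-way up (15 mm above its underside); x runs along its length, y across its width, z out of its face (up). Starts face up in a stack; grip across the width.
- green_mid (a point): Antenna analyser: green case with a large white screen and a grey cross-shaped key pad. A plain flat block 104 long x 54 wide x 30 high (mm), loose, about 240 g. The point is its centre, half-way up (15 mm above its underside); x runs along its length, y across its width, z out of its face (up). Starts face up in a stack; grip across the width.
- black_mid (a point): Pocket frequency counter: the smallest, all black case with a small window of red segments. A plain flat block 80 long x 46 wide x 26 high (mm), loose, about 130 g. The point is its centre, half-way up (13 mm above its underside); x runs along its length, y across its width, z out of its face (up). Starts face up in a stack; grip across the width.
- tray_yellow: Fixed yellow charging tray of the yellow instrument. Pocket 150 x 76 mm (7 mm room on each side), dark floor with copper rings 4 mm above the table; rim 4 mm thick, top 9 mm above the table; 14 mm plug block at the +x end, as high as the rim. Origin: on the table under the pocket's middle; x along the pocket, z up. When home the instrument's centre is 21 mm above it.
- tray_silver: Fixed silver-grey charging tray of the silver instrument. Pocket 150 x 76 mm (7 mm room on each side), dark floor with copper rings 4 mm above the table; rim 4 mm thick, top 9 mm above the table; 14 mm plug block at the +x end, as high as the rim. Origin: on the table under the pocket's middle; x along the pocket, z up. When home the instrument's centre is 21 mm above it.
- tray_red: Fixed red charging tray of the red instrument. Pocket 118 x 68 mm (7 mm room on each side), dark floor with copper rings 4 mm above the table; rim 4 mm thick, top 9 mm above the table; 14 mm plug block at the +x end, as high as the rim. Origin: on the table under the pocket's middle; x along the pocket, z up. When home the instrument's centre is 19 mm above it.
- tray_green: Fixed green charging tray of the green instrument. Pocket 118 x 68 mm (7 mm room on each side), dark floor with copper rings 4 mm above the table; rim 4 mm thick, top 9 mm above the table; 14 mm plug block at the +x end, as high as the rim. Origin: on the table under the pocket's middle; x along the pocket, z up. When home the instrument's centre is 19 mm above it.
- tray_black: Fixed black charging tray of the black instrument. Pocket 94 x 60 mm (7 mm room on each side), dark floor with copper rings 4 mm above the table; rim 4 mm thick, top 9 mm above the table; 14 mm plug block at the +x end, as high as the rim. Origin: on the table under the pocket's middle; x along the pocket, z up. When home the instrument's centre is 17 mm above it.
Not all that is in view belongs to the job. Of the things that look like the part that bears green_mid, the smaller one is meant.

How it is judged:
By the outcome, as a careful person would: the job done as asked, in the order asked, and still so for the second after the job is handed in, with the robot touching nothing.
It also fails if it takes over 128 s, if anything falls off the work surface, if the arm or the gripper's body presses on something with over 40 N, if the wrist force passes 120 N, or if a joint passes its speed limit or range.

## Robot

A 6-joint arm with a two-finger parallel gripper is mounted at the origin on the work surface. World frame = base frame: x ahead of the robot, y to its left, z up, the work surface at z = 0. Lengths are in m, angles in degrees, forces in N, time in s.
With the tool pointing down it reaches from about 0.3 to 0.75 m from the base axis. Payload 8.5 kg.
Tool frame: the origin (TCP) lies midway between the tips of the shut fingers; the grasp point (between the pads) lies 19 mm behind it (env.tcp_to_grasp is the z of the grasp point in the tool frame, in m); z points along the fingers, y is the line along which they close (so a half turn about z gives the same grasp; the last joint's range is limited). The gripper opens to 85 mm and grips with 20 to 120 N. Pads are 22 mm wide; open, the fingers measure 114 mm over their backs; the gripper's body (76 mm by 85 mm) begins 54 mm behind the grasp point. The pads swing forward as they close: fully open they stand 13 mm farther back than shut.
Start: joints at [-75.705, 21.807, 74.336, -0, 83.858, -12.336], TCP at [0.247, -0.492, 0.231] pointing down, gripper open.
Joint ranges: [-178.18, 178.18], [-50.72, 133.34], [12.68, 142.11], [-81.47, 261.47], [9.98, 163.14], [-165.26, 165.26]. Speed limits (degrees/s): [136.94, 136.94, 180, 180, 180, 180].

## Interface

Orientations are given as a 3x3 rotation matrix whose columns are the frame's x, y, z axes.
In Python, from rig import env, imaging, job, models gives the robot as it stands. The module is installed in compiled form; this text tells all that it offers.
- The arm moves only by the tool jog_arm, never from a script. Its argument "plan" is text: rows parted by semicolons, each of 7 numbers parted by spaces: the turn, a rotation vector about the tool's x, y, z in degrees, then the shift along the tool's x, y, z in cm, then the closure in counts, from 0 (fully open) to 255 (shut). In form: rx ry rz x y z claw; .... A call has 1 to 10 rows; each row shifts and turns the commanded pose from where the row before left it, along the tool's axes as they then stand; what a row does not reach is not made up. A row lasts 1/12 s, in which the tool goes at most 41.7 mm and 7.16 degrees, less where a joint would pass 70% of its speed; a pose out of reach is approached as far as the arm can. A call with a gripper value outside its range is refused whole. The fingers move at their own pace and stop on an object; "grip_force" is the grip in N (left out, the last holds). Time passes only in rows, so rows that do not move let the fingers close. It gives the time, the measured TCP pose, the force, the opening and the grip force at its end, in the units of the state.
- env.observe(): the state, without advancing time (a new reading comes with each control period).
- imaging.get_image(name): name is "side" or "top" or "wrist"; returns a dict with "pixels" (384x512x3 uint8, red, green, blue), "depth" (384x512 float32, m along the optical axis (not along the pixel's ray), 0 where there is no reading), "fov_y" (degrees; the focal length in pixels is half the picture's height over the tangent of half this angle, whatever the lens; pixels are square), "cx", "cy" (the principal point, pixels), "distortion" ([k1, k2, p1, p2, k3] as OpenCV has them; the pictures are not rectified), "world_from_camera" (4x4, takes a point from camera to world coordinates). Camera axes: x right, y down, z forward; pixel columns grow to the right and rows downward; lengths in m; the calibration is good to about 2 mm. A picture is of the moment at which its call begins.
- job.close_job(): hands the job in; it is judged then, once.
Trained networks look in the newest picture that a camera, given by its name, has taken for a name from the list of things; names that differ only in an ending like _2 or _b are one class to them, and where a whole thing is asked for, a point or a joint stands for the part that bears it (a point fixed in the world has none). Each returns a list of dicts, best first, with "confidence" (0 to 1); they miss things now and then, are a little off and sometimes report something else, mostly with a low value. They report only what shows in the picture. A call takes as long as a camera call. They do not tell look-alikes from the thing itself.
- models.outline_of(camera, query): "region" (384x512 bool, what is visible of it) and "bbox" ([centre column, centre row, width, height] in pixels, round what is visible of it).
- models.tip_of(camera, query): "at" ([column, row] in pixels: a listed point, or the origin of a listed thing).
The state is a dict: "time_s": time; "q": joint angles; "qvel": joint speeds; "joint_efforts": joint torques, N m; "position": TCP position; "tool_rot": TCP orientation; "ft_force": force on the tool from outside, world axes, zero at the start; "wrist_torque": the same for the moment, N m; "grip_width": finger opening in m; "gripper_force": force on a finger pad.
Only numpy, scipy, OpenCV 4.12 (cv2) and the standard library are available. Lean on these libraries where they do the work, as an engineer would, in place of code of your own. Each camera call takes 0.05 s, during which the arm holds its last target. There are 200 camera calls.

## Working session

There is one attempt and no reset: what is moved stays moved. The work goes in short steps, Python scripts to look and compute and a tool call to move; the robot and the scene stay as the last step left them, time stands still between calls to the robot, and variables do not carry over. Pictures are saved under pics/ and viewed, at most 14 in all, crops included, and the job is handed in when it is done.

Besides the shell and the picture viewer there is one more tool, called after "Emit:" as name(argument=value, ...), one argument or row to a line, values as JSON. jog_arm: Moves the arm, as the interface text tells. Its arguments: {"type":"object","properties":{"plan":{"type":"string"},"grip_force":{"type":"number"}},"required":["plan"]}

```bash
mkdir -p pics; cat > h.py <<'E'
import numpy as np,cv2
from rig import env,imaging,job,models
def K(im):
    f=im["pixels"].shape[0]/2/np.tan(np.radians(im["fov_y"])/2)
    return np.array([[f,0,im["cx"]],[0,f,im["cy"]],[0,0,1.]])
def cloud(im):
    h,w=im["depth"].shape
    u,v=np.meshgrid(np.arange(w),np.arange(h))
    p=cv2.undistortPoints(np.stack([u,v],-1).reshape(-1,1,2).astype(np.float64),K(im),np.array(im["distortion"],float)).reshape(h,w,2)
    d=im["depth"]; T=np.array(im["world_from_camera"])
    c=np.dstack([p*d[...,None],d])
    P=c@T[:3,:3].T+T[:3,3]; P[d==0]=np.nan
    return P
def save(im,name): cv2.imwrite("pics/"+name,im["pixels"][...,::-1])
E
python3 - <<'E'
from h import *
s=env.observe(); print(s["position"],s["tool_rot"],s["grip_width"],env.tcp_to_grasp)
ims={}
for c in("top","side"):
    im=imaging.get_image(c); save(im,c+"0.png"); P=cloud(im); ims[c]=(im,P)
    print(c,np.array(im["world_from_camera"]).round(3).tolist())
    for q in("yellow_mid","silver_mid","red_mid","green_mid","black_mid","tray_yellow","tray_silver","tray_red","tray_green","tray_black"):
        for o in models.outline_of(c,q)[:3]:
            r=o["region"]; X=P[r]; X=X[~np.isnan(X[:,0])]
            zt=np.percentile(X[:,2],90); t=X[abs(X[:,2]-zt)<.006]
            rc=cv2.minAreaRect((t[:,:2]*1000).astype(np.float32))
            print(c,q,round(o["confidence"],2),np.round(o["bbox"]),"ztop",zt.round(4),"rect",np.round(rc[0],0),np.round(rc[1],0),round(rc[2],1))
E
```

```text
[ 0.24645667 -0.49135004  0.23070111] [[ 8.93900961e-01  4.48264339e-01 -3.92166632e-04]
 [ 4.48264411e-01 -8.93899840e-01  1.44701632e-03]
 [ 2.98088126e-04 -1.46928363e-03 -9.99998876e-01]] 0.0853015914689272 -0.0187
top [[0.029, -0.978, 0.205, 0.185], [-1.0, -0.03, -0.0, 0.011], [0.006, -0.205, -0.979, 1.346], [0.0, 0.0, 0.0, 1.0]]
top yellow_mid 0.66 [294. 195.  25.  47.] ztop 0.0362 rect [ 431. -110.] [ 59. 134.] 82.0
top silver_mid 0.54 [212. 191.  25.  51.] ztop 0.0372 rect [436. 124.] [ 58. 133.] 85.6
top red_mid 0.67 [214. 190.  25.  36.] ztop 0.0661 rect [429. 123.] [ 51. 102.] 73.4
top green_mid 0.51 [292. 198.  19.  40.] ztop 0.0726 rect [ 424. -106.] [44. 97.] 89.9
top green_mid 0.22 [190. 119.  30.  48.] ztop 0.0093 rect [667. 213.] [ 75. 146.] 75.9
top black_mid 0.66 [297. 195.  23.  26.] ztop 0.0922 rect [ 422. -110.] [76. 43.] 0.7
top tray_yellow 0.65 [153. 188.  38.  57.] ztop 0.0092 rect [439. 307.] [ 88. 175.] 83.7
top tray_silver 0.96 [333. 128.  31.  54.] ztop 0.0094 rect [ 652. -235.] [ 87. 179.] 87.0
top tray_red 0.62 [189. 118.  33.  44.] ztop 0.0095 rect [66
[... 958 characters left out ...]
en_mid 0.34 [158. 237.  46.  45.] ztop 0.0086 rect [668. 214.] [ 79. 145.] 77.5
side black_mid 0.8 [283. 164.  26.  20.] ztop 0.0895 rect [ 421. -109.] [78. 48.] 0.8
side tray_yellow 0.77 [216. 296.  68.  53.] ztop 0.0073 rect [444. 308.] [ 91. 180.] 82.1
side tray_silver 0.7 [235. 134.  52.  34.] ztop 0.0076 rect [ 651. -232.] [ 96. 177.] 87.6
side tray_red 0.79 [159. 236.  48.  44.] ztop 0.0086 rect [668. 214.] [ 78. 146.] 74.4
side tray_green 0.87 [306. 133.  43.  23.] ztop 0.0074 rect [ 438. -337.] [138.  89.] 12.6
side tray_green 0.69 [217. 298.  71.  53.] ztop 0.0074 rect [442. 308.] [ 87. 176.] 83.6
side tray_black 0.6 [201. 184.  39.  24.] ztop 0.0076 rect [648.   5.] [121.  74.] 8.1
```

```bash
python3 - <<'E'
import cv2
a=cv2.imread("pics/top0.png");b=cv2.imread("pics/side0.png")
cv2.imwrite("pics/t1.png",cv2.resize(a[85:265,120:420],(800,480),interpolation=cv2.INTER_CUBIC))
cv2.imwrite("pics/s1.png",cv2.resize(b[100:350,110:443],(800,600),interpolation=cv2.INTER_CUBIC))
E
```

```text
(no output)
```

View pics/t1.png

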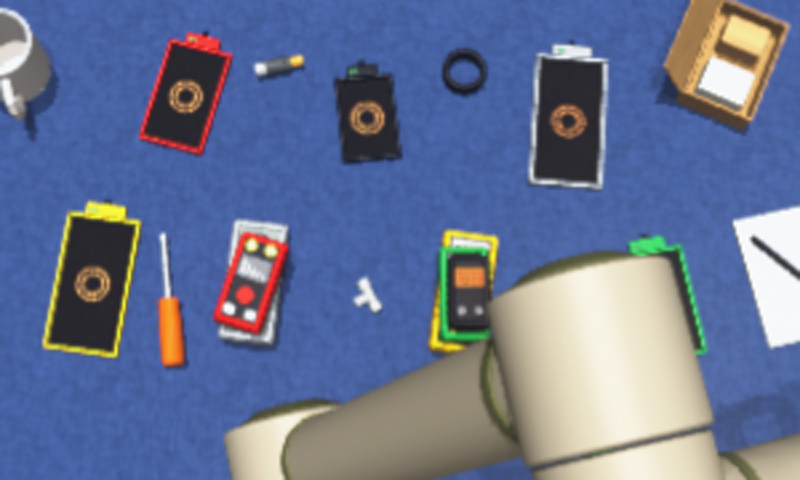

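View pics/s1.png

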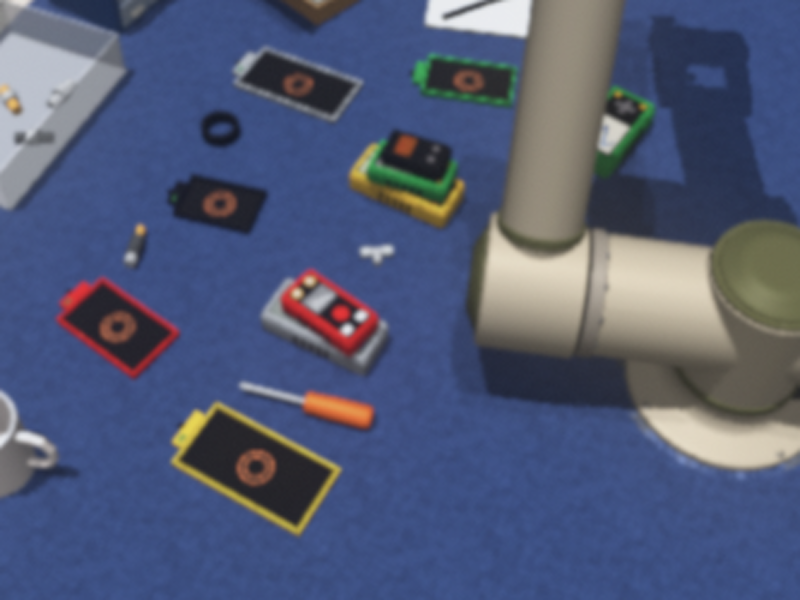

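The stack on the right is yellow at the bottom, then green, then black on top (top crop around 467,285). The left stack is silver with red on top (250,280). There are two green candidates: the small one in the stack (side crop 412,165) and a larger loose look-alike near the arm (side crop 625,130). I choose the stacked one. The silver meter can't be confused with the white T-piece, and the black ring isn't an instrument. Next I move above the right stack and take a closer look.

Emit:
jog_arm(
  plan="0 0 6.65 0 0 0 0;0 0 6.65 0 0 0 0;0 0 6.65 0 0 0 0;0 0 6.65 0 0 0 0;0 0 0 1.2 -3.1 -0.5 0;0 0 0 1.2 -3.1 -0.5 0;0 0 0 1.2 -3.1 -0.5 0;0 0 0 1.2 -3.1 -0.5 0;0 0 0 1.2 -3.1 -0.5 0;0 0 0 1.2 -3.1 -0.5 0",
)

```text
time_s: 1.93
position: [0.3187, -0.3041, 0.2616]
tool_rot: [[1.0, 0.0, 0.0], [0.0, -1.0, -0.0], [0.0, 0.0, -1.0]]
ft_force: [0.7, 0.5, 0.5]
grip_width: 0.0854
gripper_force: 0.0
```

Emit:
jog_arm(
  plan="0 0 0 1.2 -3.1 -0.5 0;0 0 0 1.2 -3.1 -0.5 0;0 0 0 1.2 -3.1 -0.5 0;0 0 0 1.2 -3.1 -0.5 0;0 0 0 1.2 -3.1 -0.5 0;0 0 0 1.2 -3.1 -0.5 0;0 0 0 0 0 0 0;0 0 0 0 0 0 0",
)

```text
time_s: 2.6
position: [0.3906, -0.1184, 0.2917]
tool_rot: [[1.0, 0.004, 0.001], [0.004, -1.0, -0.001], [0.001, 0.001, -1.0]]
ft_force: [-0.2, 0.6, -0.1]
grip_width: 0.0857
gripper_force: 0.0
```

```bash
python3 - <<'E'
from h import *
s=env.observe(); print(s["position"].round(4),s["tool_rot"].round(3).tolist(),s["grip_width"])
im=imaging.get_image("wrist"); save(im,"w1.png"); P=cloud(im); np.save("w1.npy",P)
print(np.array(im["world_from_camera"]).round(3).tolist(),im["fov_y"],im["distortion"])
im=imaging.get_image("top"); save(im,"t2.png"); np.save("t2.npy",cloud(im)); cv2.imwrite("pics/t2.png",cv2.resize(im["pixels"][85:265,120:420,::-1],(800,480),interpolation=cv2.INTER_CUBIC))
E
```

```text
[ 0.3906 -0.1184  0.2917] [[1.0, 0.004, 0.001], [0.004, -1.0, -0.001], [0.001, 0.001, -1.0]] 0.08574976987559353
[[0.004, -0.95, -0.311, 0.47], [-1.0, -0.003, -0.003, -0.119], [0.001, 0.311, -0.95, 0.433], [0.0, 0.0, 0.0, 1.0]] 67.63445483332389 [-0.06822147  0.          0.          0.          0.        ]
```

View pics/w1.png

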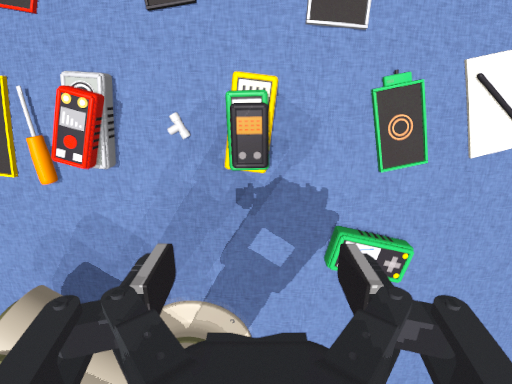

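The wrist view shows the right stack at about (250,125), with black on green on yellow. The left stack is at (85,120), the green tray at (400,125) and the larger green look-alike at (372,255). I'll take one more look further forward so the far trays are in view.

Emit:
jog_arm(
  plan="0 0 0 2.7 -2 0 0;0 0 0 2.7 -2 0 0;0 0 0 2.7 -2 0 0;0 0 0 2.7 -2 0 0;0 0 0 2.7 -2 0 0;0 0 0 2.7 -2 0 0;0 0 0 0 0 0 0;0 0 0 0 0 0 0",
)

```text
time_s: 3.37
position: [0.5529, -0.0002, 0.2901]
tool_rot: [[1.0, 0.0, -0.002], [0.0, -1.0, 0.0], [-0.002, -0.0, -1.0]]
ft_force: [-0.4, -0.5, -0.7]
grip_width: 0.0853
gripper_force: 0.0
```

```bash
cat > m.py <<'E'
from h import *
def dark_pocket(im,P,region):
    hsv=cv2.cvtColor(im["pixels"],cv2.COLOR_RGB2HSV)
    k=cv2.dilate(region.astype(np.uint8),np.ones((3,3)))
    blue=(hsv[...,0]>100)&(hsv[...,0]<130)&(hsv[...,1]>100)
    m=(k>0)&(hsv[...,2]<75)&~blue
    m=cv2.morphologyEx(m.astype(np.uint8),cv2.MORPH_CLOSE,np.ones((5,5)))
    n,l,st,_=cv2.connectedComponentsWithStats(m)
    if n<2: return None
    m=l==1+np.argmax(st[1:,4])
    c,_=cv2.findContours(m.astype(np.uint8),cv2.RETR_EXTERNAL,cv2.CHAIN_APPROX_NONE)
    m=np.zeros(m.shape,np.uint8); cv2.drawContours(m,c,-1,1,-1)
    X=P[m>0]; X=X[~np.isnan(X[:,0])]
    return rect(X)
def rect(X):
    (cx,cy),(w,h),a=cv2.minAreaRect((X[:,:2]*1000).astype(np.float32))
    if w<h: w,h,a=h,w,a-90
    a=(a+90)%180-90
    return np.round([cx,cy,w,h,a],1), np.round(X[:,:2].mean(0)*1000,1), np.round(np.median(X[:,2])*1000,1)
def ring(im,P,region):
    hsv=cv2.cvtColor(im["pixels"],cv2.COLOR_RGB2HSV)
    m=region&(hsv[...,0]<18)&(hsv[...,0]>4)&(hsv[...,1]>80)&(hsv[...,2]>90)
    X=P[m]; X=X[~np.isnan(X[:,0])]
    return np.round(np.median(X,0)*1000,1) if len(X)>8 else None
E
python3 - <<'E'
from m import *
s=env.observe(); print(s["position"].round(4))
for c in("wrist","top","side"):
    im=imaging.get_image(c); P=cloud(im); save(im,c+"3.png")
    for q in("yellow","silver","red","green","black"):
        L=models.outline_of(c,"tray_"+q)
        for o in L[:2]:
            print(c,"tray",q,round(o["confidence"],2),np.round(o["bbox"][:2]),dark_pocket(im,P,o["region"]),ring(im,P,o["region"]))
        for o in models.outline_of(c,q+"_mid")[:2]:
            X=P[o["region"]]; X=X[~np.isnan(X[:,0])]; zt=np.percentile(X[:,2],85); X=X[abs(X[:,2]-zt)<.005]
            print(c,q,round(o["confidence"],2),np.round(o["bbox"][:2]),rect(X))
E
```

```text
[ 5.529e-01 -2.000e-04  2.901e-01]
wrist tray yellow 0.88 [ 72. 215.] (array([529.4, 295.2,   3.9,   1.9, -11.4]), array([529.7, 295.1]), np.float64(4.5)) [436.4 307.9   3. ]
wrist tray yellow 0.72 [106.  72.] (array([667.1, 247.7,   9.7,   1.3,  -9.7]), array([667.1, 247.9]), np.float64(3.1)) [662.2 216.9   3.2]
wrist yellow 0.92 [324. 226.] (array([ 433.7, -108.3,  135. ,   58.4,   -8.2]), array([ 470. , -108.1]), np.float64(32.2))
wrist yellow 0.2 [452. 220.] (array([ 438.9, -332.5,  146.7,   77.1,   12.8]), array([ 436.8, -334.1]), np.float64(3.9))
wrist tray silver 0.77 [416.  81.] (array([ 718.5, -227. ,   20.9,    1.5,  -89.9]), array([ 718.3, -226.6]), np.float64(3.3)) [ 643.6 -231.3    3.4]
wrist silver 0.67 [177. 223.] (array([438.7, 123.2, 134.6,  57.9,  -4.2]), array([471.1, 114.8]), np.float64(31.7))
wrist tray red 0.76 [107.  74.] (array([667.1, 247.7,   9.7,   1.3,  -9.7]), array([667.1, 247.9]), np.float64(3.1)) [662.2 216.9   3.2]
wrist red 0.71 [175. 237.] (array([433.5, 123.8,  99.3,  50.4, -15.6]), array([446.5, 117.3]), np.float64(61.9))
wrist tray green 0.57 [45
[... 2312 characters left out ...]
15.5]), array([428.1, 128.1]), np.float64(60.9))
side tray green 0.6 [305. 136.] (array([367. , -59. , 642. , 113.2, -77.3]), array([ 425.4, -319.1]), np.float64(2.8)) [ 430.4 -333.8    3.2]
side tray green 0.27 [160. 235.] (array([662.2, 214.8, 110.5,  61.9, -13.2]), array([661.4, 214.8]), np.float64(3.6)) [660.6 217.1   3.7]
side tray black 0.76 [200. 183.] (array([646.3,   5.5, 112.8,  67.9,   5.9]), array([644.4,   3.2]), np.float64(3.0)) [643.3   1.9   2.8]
side black 0.96 [283. 164.] (array([ 422.1, -109.4,   77.4,   48.7,    2.6]), array([ 422. , -107.3]), np.float64(86.8))
side black 0.35 [217. 296.] (array([441.1, 306.8, 175. ,  89.3,  -5.4]), array([437.5, 307.6]), np.float64(4.0))
```

View pics/wrist3.png

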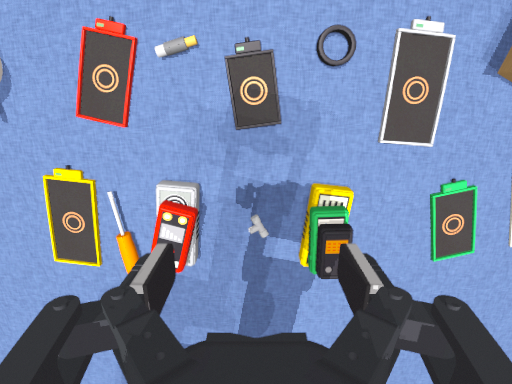

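The forward wrist view shows the tray rings at red (105,78), black (253,90), silver (416,90), yellow (73,222) and green (453,224). I'll check the black tray's pixels against the table plane.

```bash
python3 - <<'E'
from m import *
im=imaging.get_image("wrist");P=cloud(im)
T=np.array(im["world_from_camera"])
def pl(uv,z):
    p=cv2.undistortPoints(np.array([[uv]],float),K(im),np.array(im["distortion"],float)).ravel()
    d=T[:3,:3]@[p[0],p[1],1]; return (T[:3,3]+d*(z-T[2,3])/d[2])[:2]*1000
g=cv2.cvtColor(im["pixels"],cv2.COLOR_RGB2HSV)
ringm=((g[...,0]<20)&(g[...,1]>60)&(g[...,2]>120))
for n,(u,v) in dict(red=(105,78),black=(253,90),silver=(416,90),yellow=(73,222),green=(453,224)).items():
    b=np.zeros_like(ringm); b[v-17:v+18,u-17:u+18]=1
    y,x=np.nonzero(ringm&b); r=cv2.minAreaRect(np.stack([x,y],1).astype(np.float32))
    print(n,len(x),np.round(r[0],1),pl(r[0],.004).round(1))
big=cv2.resize(im["pixels"][30:145,200:310,::-1],(550,575),interpolation=cv2.INTER_CUBIC)
cv2.imwrite("pics/c4.png",big)
for c in[(226,57),(272,49),(281,122),(237,129)]: print(pl(c,.009).round(1))
E
```

```text
red 358 [106.  78.] [659.8 215.4]
black 315 [253.5  90. ] [640.6   3.5]
silver 381 [415.   89.5] [ 644.6 -231.3]
yellow 276 [ 73.8 221.3] [435.  307.3]
green 284 [452.8 223.8] [ 430.2 -335.2]
[684.2  41.1]
[694.4 -21.8]
[596.2 -36.3]
[586.1  27.7]
```

View pics/c4.png

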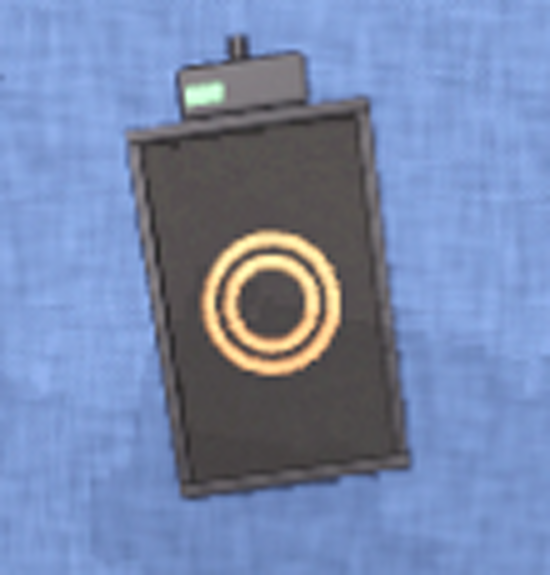

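Emit:
jog_arm(
  plan="0 0 0 -2.17 1.83 1.5 0;0 0 0 -2.17 1.83 1.5 0;0 0 0 -2.17 1.83 1.5 0;0 0 0 -2.17 1.83 1.5 0;0 0 0 -2.17 1.83 1.5 0;0 0 0 -2.17 1.83 1.5 0;0 0 0 0 0 2.6 0;0 0 0 0 0 2.6 0;0 0 0 0 0 0 0;0 0 0 0 0 0 0",
)

```text
time_s: 5.9
position: [0.422, -0.1093, 0.1493]
tool_rot: [[1.0, 0.0, -0.002], [0.0, -1.0, 0.001], [-0.002, -0.001, -1.0]]
ft_force: [0.3, -0.4, 0.4]
grip_width: 0.0854
gripper_force: 0.0
```

Emit:
jog_arm(
  plan="0 0 0 0 0 2.5 0;0 0 0 0 0 2.5 0;0 0 0 0 0 2 0;0 0 0 0 0 1.1 0;0 0 0 0 0 0 0;0 0 0 0 0 0 120;0 0 0 0 0 0 255;0 0 0 0 0 0 255;0 0 0 0 0 0 255;0 0 0 0 0 0 255",
  grip_force=40,
)

```text
time_s: 6.73
position: [0.4229, -0.1097, 0.0697]
tool_rot: [[1.0, 0.001, 0.003], [0.001, -1.0, -0.002], [0.003, 0.002, -1.0]]
ft_force: [-1.0, 0.1, 7.0]
grip_width: 0.0457
gripper_force: 40.7
```

Emit:
jog_arm(
  plan="0 0 0 0 0 -0.8 255;0 0 0 0 0 -2 255;0 0 0 0 0 -2 255;0 0 -4 0 0 -1.5 255;0 0 -4 0 0 -0.7 255;0 0 0 0.6 0 0 255;0 0 0 0 0 0 255",
)

```text
time_s: 7.32
position: [0.429, -0.1086, 0.139]
tool_rot: [[0.99, 0.138, 0.002], [0.138, -0.99, -0.001], [0.002, 0.001, -1.0]]
ft_force: [0.6, 0.8, -1.2]
grip_width: 0.0449
gripper_force: 41.8
```

```bash
cat >> h.py <<'E'
def need(x,y,z,yaw):
    """turn about tool z (deg), then shift in cm along turned tool axes"""
    s=env.observe(); R=s["tool_rot"]; c=np.degrees(np.arctan2(R[1,0],R[0,0])); a=np.radians(yaw)
    d=(np.array([x,y,z])-s["position"])*100
    X=np.array([np.cos(a),np.sin(a),0]);Y=np.array([np.sin(a),-np.cos(a),0])
    print("pos",s["position"].round(4),"yaw %.1f width %.4f F %s"%(c,s["grip_width"],s["ft_force"].round(1)),"rz %.1f"%(c-yaw),"shift %.2f %.2f %.2f"%(d@X,d@Y,-d[2]), "R",R[2].round(3))
E
python3 - <<'E'
from m import *
need(.641,.003,.0105,8)
E
```

```text
pos [ 0.429  -0.1086  0.139 ] yaw 7.9 width 0.0449 F [ 0.6  0.8 -1.2] rz -0.1 shift 22.55 -8.10 12.85 R [ 0.002  0.001 -1.   ]
```

Emit:
jog_arm(
  plan="0 0 0 2 -0.7 0 255;0 0 0 2.9 -1.05 0 255;0 0 0 2.9 -1.05 0 255;0 0 0 2.9 -1.05 0 255;0 0 0 2.9 -1.05 0 255;0 0 0 2.9 -1.05 0 255;0 0 0 2.9 -1.05 2 255;0 0 0 2.9 -0.9 2 255;0 0 0 1.15 -0.2 2 255;0 0 0 0 0 0 255",
)

```text
time_s: 8.15
position: [0.6485, 0.0061, 0.0726]
tool_rot: [[0.99, 0.139, -0.008], [0.139, -0.99, 0.002], [-0.008, -0.003, -1.0]]
ft_force: [-1.0, -0.4, -2.6]
grip_width: 0.0453
gripper_force: 41.7
```

```bash
python3 - <<'E'
from m import *
need(.641,.003,.0105,8)
im=imaging.get_image("wrist"); cv2.imwrite("pics/w5.png",im["pixels"][:,120:400,::-1])
E
```

```text
pos [0.6485 0.0061 0.0726] yaw 8.0 width 0.0453 F [-1.  -0.4 -2.6] rz 0.0 shift -0.79 0.20 6.21 R [-0.008 -0.003 -1.   ]
```

View pics/w5.png

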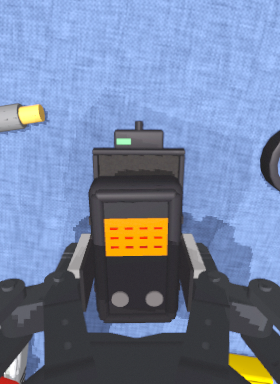

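The wrist view shows the counter held square over the black tray, which has its edges at about (93–185,150). I correct and lower it.

Emit:
jog_arm(
  plan="0 0 0 -0.79 0.2 1 255;0 0 0 0 0 1.5 255;0 0 0 0 0 1.5 255;0 0 0 0 0 1 255;0 0 0 0 0 0.6 255;0 0 0 0 0 0.4 255;0 0 0 0 0 0.15 255;0 0 0 0 0 0 255;0 0 0 0 0 0 255",
)

```text
time_s: 8.95
position: [0.6417, 0.0013, 0.0175]
tool_rot: [[0.99, 0.14, 0.001], [0.14, -0.99, -0.0], [0.001, 0.0, -1.0]]
ft_force: [0.3, 1.0, -2.2]
grip_width: 0.0454
gripper_force: 41.8
```

Emit:
jog_arm(
  plan="0 0 0 0 -0.1 0.3 255;0 0 0 0 0 0.25 255;0 0 0 0 0 0.1 255;0 0 0 0 0 0 255;0 0 0 0 0 0 255",
)

```text
time_s: 9.37
position: [0.6413, 0.0024, 0.0103]
tool_rot: [[0.99, 0.14, -0.0], [0.14, -0.99, -0.0], [-0.0, -0.0, -1.0]]
ft_force: [-0.9, -0.2, -1.3]
grip_width: 0.0454
gripper_force: 41.8
```

Emit:
jog_arm(
  plan="0 0 0 0 0 0.1 255;0 0 0 0 0 0 255;0 0 0 0 0 0 255",
)

```text
time_s: 9.62
position: [0.6414, 0.0023, 0.0098]
tool_rot: [[0.99, 0.14, 0.001], [0.14, -0.99, -0.0], [0.001, 0.0, -1.0]]
ft_force: [-1.8, -0.1, 3.7]
grip_width: 0.0448
gripper_force: 42.3
```

Emit:
jog_arm(
  plan="0 0 0 0 0 0 90;0 0 0 0 0 0 60;0 0 0 0 0 0 0;0 0 0 0 0 0 0;0 0 0 0 0 -1 0;0 0 0 0 0 -3 0;0 0 0 0 0 -4 0;0 0 4 0 0 -4 0;0 0 4 0 0 -4 0;0 0 0 0 0 -4 0",
)

```text
time_s: 10.45
position: [0.6408, 0.0025, 0.2123]
tool_rot: [[1.0, -0.003, 0.001], [-0.003, -1.0, -0.0], [0.001, 0.0, -1.0]]
ft_force: [0.1, 0.7, -0.4]
grip_width: 0.0855
gripper_force: 0.0
```

Emit:
jog_arm(
  plan="0 0 0 -3.2 1.4 0 0;0 0 0 -3.2 1.4 0 0;0 0 0 -3.2 1.4 0 0;0 0 0 -3.2 1.4 0 0;0 0 0 -3.2 1.4 0 0;0 0 0 -3.2 1.4 0 0;0 0 0 -3.2 1.4 0 0;0 0 0 -3.2 1.4 0 0;0 0 0 0 0 0 0;0 0 0 0 0 0 0",
)

```text
time_s: 11.28
position: [0.3846, -0.1103, 0.2103]
tool_rot: [[1.0, -0.002, 0.002], [-0.002, -1.0, -0.001], [0.002, 0.001, -1.0]]
ft_force: [-0.1, -0.2, 0.3]
grip_width: 0.0854
gripper_force: 0.0
```

```bash
python3 - <<'E'
from m import *
need(.424,-.107,.04,0)
for c in("wrist","top","side"):
    im=imaging.get_image(c); P=cloud(im)
    if c!="side": save(im,c+"6.png")
    for q in("yellow","silver","red","green","black"):
        for o in models.outline_of(c,q+"_mid")[:2]:
            X=P[o["region"]]; X=X[~np.isnan(X[:,0])]; zt=np.percentile(X[:,2],85); X=X[abs(X[:,2]-zt)<.005]
            print(c,q,round(o["confidence"],2),np.round(o["bbox"][:2]),rect(X))
E
```

```text
pos [ 0.3846 -0.1103  0.2103] yaw -0.1 width 0.0854 F [-0.1 -0.2  0.3] rz -0.1 shift 3.94 -0.33 17.03 R [ 0.002  0.001 -1.   ]
wrist yellow 0.9 [256. 122.] (array([ 433.6, -110.6,  132.5,   59.8,   -6.7]), array([ 475.2, -117.2]), np.float64(32.4))
wrist silver 0.59 [ 57. 120.] (array([439.1, 122.4, 132.7,  60.1,  -4.2]), array([458.8, 109.9]), np.float64(31.6))
wrist red 0.57 [ 41. 132.] (array([432.3, 123.7, 101. ,  52.5, -16.3]), array([434.1, 122.4]), np.float64(61.7))
wrist green 0.95 [404. 276.] (array([ 229.4, -314. ,  113.1,   48.6,   75.5]), array([ 232.3, -325.7]), np.float64(35.9))
wrist green 0.74 [251. 133.] (array([ 427.1, -108. ,  101.1,   52.1,    1.9]), array([ 429.5, -108. ]), np.float64(61.9))
top silver 0.85 [213. 193.] (array([435.9, 123.5, 133.8,  57.9,  -3. ]), array([441.4, 121.3]), np.float64(33.6))
top red 0.79 [215. 191.] (array([429.8, 123.9, 100.1,  53. , -14.6]), array([430.5, 124. ]), np.float64(63.5))
top green 0.67 [259. 126.] (array([647.2,   3.2, 120.7,  67.8,   8. ]), array([650. ,   6.7]), np.float64(8.8))
top green 0.58 [359. 268.] (array([ 221.8
[... 342 characters left out ...]
 169.] (array([ 4.238e+02, -1.048e+02,  1.005e+02,  5.340e+01,  2.000e-01]), array([ 424.5, -103.6]), np.float64(61.1))
side silver 0.7 [246. 237.] (array([437.1, 127. , 135.3,  58. ,  -5. ]), array([444.1, 137.7]), np.float64(31.3))
side red 0.57 [248. 231.] (array([429.1, 128.5,  99.7,  54.8, -14.4]), array([427.9, 128. ]), np.float64(61.0))
side green 0.78 [281. 172.] (array([ 424.3, -105.5,  101.4,   54.6,    0.6]), array([ 424.1, -104.6]), np.float64(61.1))
side black 0.88 [200. 182.] (array([640. ,   3.3,  76.9,  45.2,   9.3]), array([640.3,   4.6]), np.float64(27.2))
side black 0.43 [234. 135.] (array([ 650.2, -233.1,  176.2,   92.9,   -2.9]), array([ 646. , -230.1]), np.float64(4.6))
```

View pics/wrist6.png

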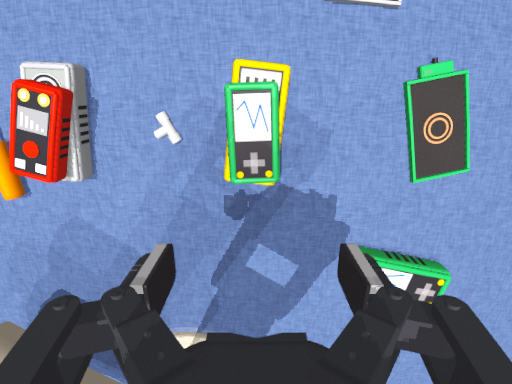

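The stack now shows green at (252,133) on yellow. Black sits in its tray at the right height (about 29 mm at the top). Grasping green.

Emit:
jog_arm(
  plan="0 0 -1.5 0 0 0 0;0 0 0 2 -0.2 2 0;0 0 0 2.05 -0.2 2 0;0 0 0 0 0 3 0;0 0 0 0 0 3 0;0 0 0 0 0 3 0;0 0 0 0 0 2.5 0;0 0 0 0 0 1.6 0;0 0 0 0 0 0 0;0 0 0 0 0 0 0",
)

```text
time_s: 13.02
position: [0.4257, -0.1047, 0.0383]
tool_rot: [[1.0, 0.027, -0.001], [0.027, -1.0, 0.001], [-0.001, -0.001, -1.0]]
ft_force: [-0.9, -0.1, -0.5]
grip_width: 0.0852
gripper_force: 0.0
```

Emit:
jog_arm(
  plan="0 0 0 0 0 0 100;0 0 0 0 0 0 255;0 0 0 0 0 0 255;0 0 0 0 0 0 255;0 0 0 0 0 0 255;0 0 0 0 0 -0.4 255;0 0 0 0 0 -1.5 255;0 0 0 0 0 -3 255;0 0 0 0 0 -3 255;0 0 0 0 0 0 255",
  grip_force=45,
)

```text
time_s: 13.85
position: [0.4276, -0.1056, 0.1221]
tool_rot: [[1.0, 0.027, 0.008], [0.027, -1.0, -0.004], [0.008, 0.005, -1.0]]
ft_force: [0.7, -0.7, -2.1]
grip_width: 0.053
gripper_force: 48.8
```

```bash
python3 - <<'E'
from m import *
need(.430,-.3355,.0095,12.7)
E
```

```text
pos [ 0.4276 -0.1056  0.1221] yaw 1.6 width 0.0530 F [ 0.7 -0.7 -2.1] rz -11.1 shift -4.82 22.48 11.26 R [ 0.008  0.005 -1.   ]
```

Emit:
jog_arm(
  plan="0 0 -5.5 0 0 0 255;0 0 -5.6 0 0 0 255;0 0 0 -0.45 2 0 255;0 0 0 -0.7 3.4 0 255;0 0 0 -0.7 3.4 0 255;0 0 0 -0.7 3.4 0 255;0 0 0 -0.7 3.4 0 255;0 0 0 -0.7 3.4 0 255;0 0 0 -0.7 3 1 255;0 0 0 0 0.6 1 255",
)

```text
time_s: 14.68
position: [0.4294, -0.34, 0.0969]
tool_rot: [[0.977, 0.215, 0.001], [0.215, -0.977, -0.003], [0.001, 0.003, -1.0]]
ft_force: [0.0, -0.8, -2.2]
grip_width: 0.0529
gripper_force: 48.8
```

Emit:
jog_arm(
  plan="0 0 0 0 0 1.5 255;0 0 0 0 0 1.5 255;0 0 0 0 0 1.5 255;0 0 0 0 0 1.3 255;0 0 0 0 0 1 255;0 0 0 0 0 0 255;0 0 0 0 0 0 255",
)

```text
time_s: 15.27
position: [0.4296, -0.335, 0.0291]
tool_rot: [[0.976, 0.219, -0.001], [0.219, -0.976, 0.001], [-0.0, -0.001, -1.0]]
ft_force: [-0.7, -0.4, -2.8]
grip_width: 0.0533
gripper_force: 48.6
```

```bash
python3 - <<'E'
from m import *
need(.430,-.3355,.0083,12.7)
im=imaging.get_image("wrist"); cv2.imwrite("pics/w7.png",im["pixels"][:,120:400,::-1])
E
```

```text
pos [ 0.4296 -0.335   0.0291] yaw 12.6 width 0.0533 F [-0.7 -0.4 -2.8] rz -0.1 shift 0.02 0.06 2.08 R [-0.    -0.001 -1.   ]
```

View pics/w7.png

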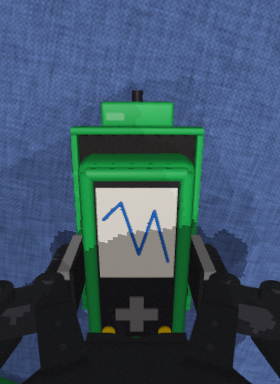

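Green is centred over its tray (rim at columns 72–203). I lower it, and let it settle.

Emit:
jog_arm(
  plan="0 0 0 0 0.05 0.9 255;0 0 0 0 0 0.6 255;0 0 0 0 0 0.35 255;0 0 0 0 0 0.15 255;0 0 0 0 0 0.08 255;0 0 0 0 0 0 255;0 0 0 0 0 0 255",
)

```text
time_s: 15.9
position: [0.4297, -0.3357, 0.0097]
tool_rot: [[0.976, 0.219, -0.0], [0.219, -0.976, -0.0], [-0.0, 0.0, -1.0]]
ft_force: [-4.3, 3.9, 12.4]
grip_width: 0.0533
gripper_force: 50.5
```

Emit:
jog_arm(
  plan="0 0 0 0 0 -0.1 255;0 0 0 0 0 0 80;0 0 0 0 0 0 60;0 0 0 0 0 0 0;0 0 0 0 0 0 0;0 0 0 0 0 -1 0;0 0 0 0 0 -3 0;0 0 0 0 0 -4 0;0 0 6.2 0 0 -4 0;0 0 6.5 0 0 -3 0",
)

```text
time_s: 16.73
position: [0.4301, -0.3361, 0.1635]
tool_rot: [[1.0, -0.006, 0.002], [-0.006, -1.0, -0.003], [0.002, 0.003, -1.0]]
ft_force: [-0.0, -0.5, -0.2]
grip_width: 0.0854
gripper_force: 0.0
```

Emit:
jog_arm(
  plan="0 0 6.5 0 -2 0 0;0 0 0 -0.6 -3.2 0 0;0 0 0 -0.6 -3.2 0 0;0 0 0 -0.6 -3.2 0 0;0 0 0 -0.6 -3.2 0 0;0 0 0 -0.6 -3.2 0 0;0 0 0 -0.6 -3.2 0 0;0 0 0 0 -1 0 0;0 0 0 0 0 0 0;0 0 0 0 0 0 0",
)

```text
time_s: 17.57
position: [0.4176, -0.1114, 0.1601]
tool_rot: [[0.994, -0.113, 0.001], [-0.113, -0.994, -0.001], [0.001, 0.001, -1.0]]
ft_force: [-0.6, 0.1, 0.1]
grip_width: 0.0857
gripper_force: 0.0
```

```bash
python3 - <<'E'
from m import *
need(.432,-.1075,.005,-6.5)
for c in("wrist","top","side"):
    im=imaging.get_image(c); P=cloud(im)
    if c!="side": save(im,c+"8.png")
    for q in("yellow","green"):
        for o in models.outline_of(c,q+"_mid")[:2]:
            X=P[o["region"]]; X=X[~np.isnan(X[:,0])]; zt=np.percentile(X[:,2],85); X=X[abs(X[:,2]-zt)<.005]
            print(c,q,round(o["confidence"],2),np.round(o["bbox"][:2]),rect(X))
E
```

```text
pos [ 0.4176 -0.1114  0.1601] yaw -6.5 width 0.0857 F [-0.6  0.1  0.1] rz -0.0 shift 1.38 -0.55 15.51 R [ 0.001  0.001 -1.   ]
wrist yellow 0.75 [250. 159.] (array([ 434.2, -110.5,  131.4,   59.9,   -6.3]), array([ 438.5, -111. ]), np.float64(31.9))
wrist yellow 0.22 [ 27. 198.] (array([429.6, 115.5, 102.6,  40.4, -20.8]), array([430. , 114.4]), np.float64(61.5))
wrist green 0.81 [439. 299.] (array([ 248.2, -327.1,  107.1,   28. ,   62.7]), array([ 241.3, -337.4]), np.float64(36.5))
wrist green 0.71 [469. 142.] (array([ 430.7, -335.3,  101.8,   52.6,   12.6]), array([ 433.1, -334. ]), np.float64(32.0))
top green 0.91 [360. 269.] (array([ 222.3, -306.1,  130. ,   66.6,   75.8]), array([ 221.9, -304.9]), np.float64(38.0))
top green 0.6 [369. 201.] (array([ 427.2, -335.2,  103.2,   51.8,   10.7]), array([ 427.7, -334.9]), np.float64(33.7))
side yellow 0.83 [282. 178.] (array([ 431. , -106.6,  134.2,   61.8,   -7.7]), array([ 429.4, -106.5]), np.float64(31.1))
side green 0.74 [304. 130.] (array([ 427.6, -335. ,   93.5,   57. ,   13.7]), array([ 414.9, -337.2]), np.float64(31.5))
```

View pics/wrist8.png

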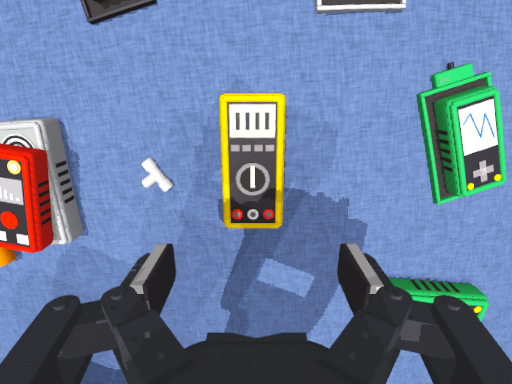

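Green is seated in its tray (450–500,130), and yellow lies alone at (252,160). Grasping yellow.

Emit:
jog_arm(
  plan="0 0 0 1.45 -0.4 2 0;0 0 0 0 0 3 0;0 0 0 0 0 3 0;0 0 0 0 0 3 0;0 0 0 0 0 2.5 0;0 0 0 0 0 1.3 0;0 0 0 0 0 0.6 0;0 0 0 0 0 0 0;0 0 0 0 0 0 0",
)

```text
time_s: 18.77
position: [0.4324, -0.109, 0.006]
tool_rot: [[0.993, -0.114, 0.0], [-0.114, -0.993, -0.0], [0.0, 0.0, -1.0]]
ft_force: [-0.1, 0.7, 0.7]
grip_width: 0.0851
gripper_force: 0.0
```

Emit:
jog_arm(
  plan="0 0 0 0 0 0 60;0 0 0 0 0 0 255;0 0 0 0 0 0 255;0 0 0 0 0 0 255;0 0 0 0 0 0 255;0 0 0 0 0 -0.4 255;0 0 0 0 0 -1.5 255;0 0 0 0 0 -3 255;0 0 0 0 0 -3 255;0 0 0 0 0 -3 255",
  grip_force=55,
)

```text
time_s: 19.6
position: [0.4315, -0.1084, 0.1161]
tool_rot: [[0.993, -0.114, -0.001], [-0.114, -0.993, 0.001], [-0.001, -0.0, -1.0]]
ft_force: [1.0, -0.6, -4.7]
grip_width: 0.0607
gripper_force: 61.9
```

```bash
python3 - <<'E'
from m import *
need(.4355,.308,.01,-6.5)
E
```

```text
pos [ 0.4315 -0.1084  0.1161] yaw -6.6 width 0.0607 F [ 1.  -0.6 -4.7] rz -0.1 shift -4.31 -41.42 10.61 R [-0.001 -0.    -1.   ]
```

Emit:
jog_arm(
  plan="0 0 0 -0.2 -1.6 -1 255;0 0 0 -0.36 -3.3 -1 255;0 0 0 -0.36 -3.3 0 255;0 0 0 -0.36 -3.3 0 255;0 0 0 -0.36 -3.3 0 255;0 0 0 -0.36 -3.3 0 255;0 0 0 -0.36 -3.3 0 255;0 0 0 -0.36 -3.3 0 255;0 0 0 -0.36 -3.3 0 255;0 0 0 -0.36 -3.3 0 255",
)

```text
time_s: 20.43
position: [0.4329, 0.2078, 0.1348]
tool_rot: [[0.993, -0.114, -0.0], [-0.114, -0.993, -0.0], [-0.0, 0.0, -1.0]]
ft_force: [2.0, -0.0, -3.0]
grip_width: 0.061
gripper_force: 62.1
```

Emit:
jog_arm(
  plan="0 0 0 -0.36 -3.3 0 255;0 0 0 -0.36 -3.3 1 255;0 0 0 -0.25 -2.5 1 255;0 0 0 0 -1 2 255;0 0 0 0 0 2 255;0 0 0 0 0 2 255;0 0 0 0 0 2 255;0 0 0 0 0 0 255;0 0 0 0 0 0 255",
)

```text
time_s: 21.18
position: [0.4351, 0.3074, 0.0344]
tool_rot: [[0.993, -0.114, -0.002], [-0.114, -0.993, -0.001], [-0.002, 0.001, -1.0]]
ft_force: [0.3, -0.4, -3.0]
grip_width: 0.061
gripper_force: 62.2
```

```bash
python3 - <<'E'
from m import *
need(.4355,.308,.01,-6.5)
im=imaging.get_image("wrist"); cv2.imwrite("pics/w9.png",im["pixels"][:,100:420,::-1])
E
```

```text
pos [0.4351 0.3074 0.0344] yaw -6.6 width 0.0610 F [ 0.3 -0.4 -3. ] rz -0.1 shift 0.03 -0.06 2.44 R [-0.002  0.001 -1.   ]
```

View pics/w9.png

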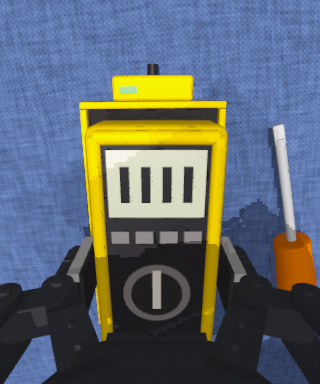

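The multimeter is centred over the yellow tray (rim at columns 81–226). The screwdriver at (290,250) is clear of it.

Emit:
jog_arm(
  plan="0 0 0 0 -0.05 1 255;0 0 0 0 0 0.7 255;0 0 0 0 0 0.4 255;0 0 0 0 0 0.25 255;0 0 0 0 0 0.1 255;0 0 0 0 0 0 255;0 0 0 0 0 0 255",
)

```text
time_s: 21.82
position: [0.4355, 0.3079, 0.0108]
tool_rot: [[0.993, -0.114, -0.0], [-0.114, -0.993, -0.0], [-0.0, 0.0, -1.0]]
ft_force: [-3.6, -1.5, 5.4]
grip_width: 0.0611
gripper_force: 63.5
```

Emit:
jog_arm(
  plan="0 0 0 0 0 0 50;0 0 0 0 0 0 35;0 0 0 0 0 0 35;0 0 0 0 0 -1 35;0 0 0 0 0 -3 0;0 0 0 0 0 -4 0;0 0 4.4 0 0 -4 0;0 0 4.4 0 0 -3 0;0 0 0 0 0 0 0",
)

```text
time_s: 22.57
position: [0.4379, 0.3091, 0.167]
tool_rot: [[0.963, -0.268, 0.011], [-0.268, -0.963, 0.005], [0.01, -0.008, -1.0]]
ft_force: [0.5, 0.7, 0.7]
grip_width: 0.085
gripper_force: 0.0
```

Emit:
jog_arm(
  plan="0 0 0 0.7 3 0 0;0 0 0 0.73 3 0 0;0 0 0 0.73 3 0 0;0 0 0 0.73 3 0 0;0 0 0 0.73 3 0 0;0 0 0 0.73 2.78 0 0;0 0 0 0 0 0 0;0 0 0 0 0 0 0",
)

```text
time_s: 23.23
position: [0.4306, 0.1242, 0.1604]
tool_rot: [[0.964, -0.267, 0.0], [-0.267, -0.964, 0.0], [0.0, -0.0, -1.0]]
ft_force: [0.3, 0.2, -0.7]
grip_width: 0.0854
gripper_force: 0.0
```

```bash
python3 - <<'E'
from m import *
need(.4305,.125,.035,-15.3)
for c in("wrist","top","side"):
    im=imaging.get_image(c); P=cloud(im)
    for q in("yellow","red"):
        for o in models.outline_of(c,q+"_mid")[:2]:
            X=P[o["region"]]; X=X[~np.isnan(X[:,0])]; zt=np.percentile(X[:,2],85); X=X[abs(X[:,2]-zt)<.005]
            print(c,q,round(o["confidence"],2),np.round(o["bbox"][:2]),rect(X))
E
```

```text
pos [0.4306 0.1242 0.1604] yaw -15.5 width 0.0854 F [ 0.3  0.2 -0.7] rz -0.2 shift -0.03 -0.08 12.54 R [ 0. -0. -1.]
wrist yellow 0.69 [ 88. 214.] (array([437.2, 306. , 132.8,  59.9,  -6.9]), array([441. , 304.4]), np.float64(35.7))
wrist red 0.97 [254. 184.] (array([432.1, 124.5, 101.1,  51.8, -15.6]), array([435.2, 123.6]), np.float64(61.8))
top yellow 0.72 [154. 192.] (array([433.9, 306. , 132.5,  61.1,  -5.2]), array([432.8, 306.5]), np.float64(37.3))
top red 0.35 [333. 130.] (array([ 650.5, -233.9,  176.5,   85.5,   -3.3]), array([ 646.1, -232.7]), np.float64(6.2))
side yellow 0.88 [218. 290.] (array([435. , 308.8, 133.1,  60.2,  -7.7]), array([433.8, 309. ]), np.float64(35.6))
side yellow 0.42 [246. 230.] (array([429.7, 127.3, 102.4,  53. , -14.4]), array([428.9, 128.1]), np.float64(61.0))
side red 0.91 [249. 229.] (array([429.6, 126.9, 102.4,  53.2, -15. ]), array([428.7, 128.2]), np.float64(60.9))
```

Emit:
jog_arm(
  plan="0 0 0 0 -0.08 2 0;0 0 0 0 0 3 0;0 0 0 0 0 3 0;0 0 0 0 0 2.5 0;0 0 0 0 0 1.6 0;0 0 0 0 0 0 0;0 0 0 0 0 0 0",
)

```text
time_s: 24.27
position: [0.4307, 0.126, 0.0389]
tool_rot: [[0.964, -0.265, -0.001], [-0.265, -0.964, -0.0], [-0.001, 0.0, -1.0]]
ft_force: [0.2, -0.1, 1.4]
grip_width: 0.0855
gripper_force: 0.0
```

Emit:
jog_arm(
  plan="0 0 0 0 0 0 100;0 0 0 0 0 0 255;0 0 0 0 0 0 255;0 0 0 0 0 0 255;0 0 0 0 0 0 255;0 0 0 0 0 -0.4 255;0 0 0 0 0 -1.5 255;0 0 0 0 0 -3 255;0 0 0 0 0 -3 255;0 0 0 0 0 0 255",
  grip_force=45,
)

```text
time_s: 25.1
position: [0.4329, 0.126, 0.123]
tool_rot: [[0.964, -0.265, 0.009], [-0.265, -0.964, 0.0], [0.009, -0.003, -1.0]]
ft_force: [0.9, 0.4, -1.1]
grip_width: 0.0529
gripper_force: 48.2
```

```bash
python3 - <<'E'
from m import *
need(.661,.216,.03,-13.3)
E
```

```text
pos [0.4329 0.126  0.123 ] yaw -15.4 width 0.0529 F [ 0.9  0.4 -1.1] rz -2.1 shift 20.13 -14.00 9.30 R [ 0.009 -0.003 -1.   ]
```

Emit:
jog_arm(
  plan="0 0 -2.1 0 0 0 255;0 0 0 1.54 -1.06 0 255;0 0 0 2.7 -1.9 0 255;0 0 0 2.7 -1.9 0 255;0 0 0 2.7 -1.9 0 255;0 0 0 2.7 -1.9 0 255;0 0 0 2.7 -1.9 0 255;0 0 0 2.7 -1.9 1 255;0 0 0 2 -1.2 1 255;0 0 0 0.6 -0.4 1.5 255",
)

```text
time_s: 25.93
position: [0.6637, 0.2169, 0.0826]
tool_rot: [[0.973, -0.229, 0.003], [-0.229, -0.973, 0.001], [0.003, -0.001, -1.0]]
ft_force: [0.5, -0.5, -2.7]
grip_width: 0.0532
gripper_force: 48.1
```

Emit:
jog_arm(
  plan="0 0 0 0 0 1.5 255;0 0 0 0 0 1.5 255;0 0 0 0 0 1.3 255;0 0 0 0 0 1 255;0 0 0 0 0 0 255;0 0 0 0 0 0 255",
)

```text
time_s: 26.43
position: [0.6608, 0.216, 0.0298]
tool_rot: [[0.973, -0.229, -0.001], [-0.229, -0.973, -0.0], [-0.001, 0.0, -1.0]]
ft_force: [0.4, -0.1, -2.7]
grip_width: 0.053
gripper_force: 48.1
```

```bash
python3 - <<'E'
from m import *
need(.661,.216,.0087,-13.3)
im=imaging.get_image("wrist"); cv2.imwrite("pics/w10.png",im["pixels"][:,100:420,::-1])
E
```

```text
pos [0.6608 0.216  0.0298] yaw -13.3 width 0.0530 F [ 0.4 -0.1 -2.7] rz 0.0 shift 0.02 -0.00 2.11 R [-0.001  0.    -1.   ]
```

View pics/w10.png

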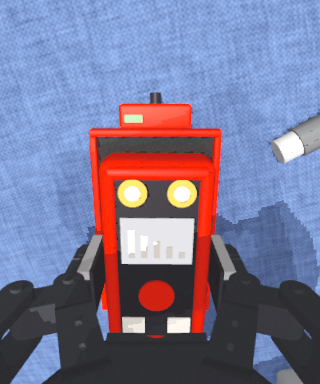

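Red is centred over its tray (rim at columns 91–220), so I lower it.

Emit:
jog_arm(
  plan="0 0 0 0 0 0.9 255;0 0 0 0 0 0.6 255;0 0 0 0 0 0.35 255;0 0 0 0 0 0.15 255;0 0 0 0 0 0.05 255;0 0 0 0 0 0 255;0 0 0 0 0 0 255",
)

```text
time_s: 27.07
position: [0.6608, 0.216, 0.0104]
tool_rot: [[0.973, -0.229, -0.0], [-0.229, -0.973, -0.0], [-0.0, 0.0, -1.0]]
ft_force: [-3.8, -1.1, 4.1]
grip_width: 0.053
gripper_force: 48.9
```

Emit:
jog_arm(
  plan="0 0 0 0 0 0 80;0 0 0 0 0 0 50;0 0 0 0 0 0 0;0 0 0 0 0 0 0;0 0 0 0 0 -1 0;0 0 0 0 0 -3 0;0 0 0 0 0 -4 0;0 0 -4.5 0 0 -4 0;0 0 -4.6 0 0 -3 0;0 0 0 0 0 0 0",
)

```text
time_s: 27.9
position: [0.6633, 0.2165, 0.1684]
tool_rot: [[0.998, -0.069, 0.014], [-0.069, -0.998, 0.002], [0.013, -0.003, -1.0]]
ft_force: [2.2, 0.3, 0.5]
grip_width: 0.0852
gripper_force: 0.0
```

Emit:
jog_arm(
  plan="0 0 0 -2.7 1.34 0 0;0 0 0 -2.7 1.34 0 0;0 0 0 -2.7 1.34 0 0;0 0 0 -2.7 1.34 0 0;0 0 0 -2.7 1.34 0 0;0 0 0 -2.7 1.34 0 0;0 0 0 -2.7 1.34 0 0;0 0 0 -2.7 1.34 0 0;0 0 0 0 0 0 0;0 0 0 0 0 0 0",
)

```text
time_s: 28.73
position: [0.4372, 0.1246, 0.1604]
tool_rot: [[0.997, -0.074, 0.001], [-0.074, -0.997, 0.0], [0.001, -0.0, -1.0]]
ft_force: [1.2, -0.3, 0.3]
grip_width: 0.0856
gripper_force: 0.0
```

```bash
python3 - <<'E'
from m import *
need(.4375,.125,.006,-4.2)
for c in("wrist","top","side"):
    im=imaging.get_image(c); P=cloud(im)
    if c=="wrist": save(im,"w11.png")
    for q in("silver","red"):
        for o in models.outline_of(c,q+"_mid")[:2]:
            X=P[o["region"]]; X=X[~np.isnan(X[:,0])]; zt=np.percentile(X[:,2],85); X=X[abs(X[:,2]-zt)<.005]
            print(c,q,round(o["confidence"],2),np.round(o["bbox"][:2]),rect(X))
    if c!="wrist":
        o=models.outline_of(c,"tray_silver")
        for o in o[:1]: print(dark_pocket(im,P,o["region"]),ring(im,P,o["region"]))
E
```

```text
pos [0.4372 0.1246 0.1604] yaw -4.2 width 0.0856 F [ 1.2 -0.3  0.3] rz -0.0 shift 0.02 -0.04 15.44 R [ 0.001 -0.    -1.   ]
wrist silver 0.93 [256. 174.] (array([439.2, 124.3, 133. ,  59.9,  -4.7]), array([443.8, 124. ]), np.float64(31.7))
wrist red 0.65 [139.   4.] (array([607.8, 215.4,  28.7,   3.2,  83.1]), array([607.2, 211.2]), np.float64(18.9))
top red 0.75 [188. 117.] (array([658.5, 213.6, 101.1,  52.9, -13.3]), array([658.1, 213.6]), np.float64(33.3))
(array([ 645.1, -233.7,  147. ,   72.1,   -3.7]), array([ 644. , -232.6]), np.float64(4.1)) [ 643.1 -231.6    4.5]
side silver 0.62 [246. 237.] (array([436.7, 126.4, 134.2,  61.2,  -4.4]), array([436.2, 126.5]), np.float64(31.0))
side red 0.98 [159. 231.] (array([661.2, 215.9, 103.3,  54.1, -13.1]), array([660.4, 215.7]), np.float64(32.5))
None None
```

Red is home and silver is confirmed at (438,125). Grasping silver.

Emit:
jog_arm(
  plan="0 0 0 0 0 2 0;0 0 0 0 0 3 0;0 0 0 0 0 3 0;0 0 0 0 0 3 0;0 0 0 0 0 2.5 0;0 0 0 0 0 1.3 0;0 0 0 0 0 0.6 0;0 0 0 0 0 0 0;0 0 0 0 0 0 0",
)

```text
time_s: 30.03
position: [0.4381, 0.1248, 0.006]
tool_rot: [[0.997, -0.073, 0.001], [-0.073, -0.997, 0.0], [0.001, -0.0, -1.0]]
ft_force: [0.4, -0.0, -0.9]
grip_width: 0.0856
gripper_force: 0.0
```

Emit:
jog_arm(
  plan="0 0 0 0 0 0 60;0 0 0 0 0 0 255;0 0 0 0 0 0 255;0 0 0 0 0 0 255;0 0 0 0 0 0 255;0 0 0 0 0 -0.4 255;0 0 0 0 0 -1.6 255;0 0 0 0 0 -3 255;0 0 0 0 0 -3 255;0 0 0 0 0 -3 255",
  grip_force=55,
)

```text
time_s: 30.87
position: [0.4372, 0.1248, 0.1172]
tool_rot: [[0.997, -0.073, -0.001], [-0.073, -0.997, -0.0], [-0.001, 0.0, -1.0]]
ft_force: [0.1, -0.2, -3.3]
grip_width: 0.0611
gripper_force: 60.8
```

Emit:
jog_arm(
  plan="0 0 -0.8 0 0 0 255;0 0 0 1 1.5 0 255;0 0 0 1.9 2.9 0 255;0 0 0 1.9 2.9 0 255;0 0 0 1.9 2.9 0 255;0 0 0 1.9 2.9 0 255;0 0 0 1.9 2.9 0 255;0 0 0 1.9 2.9 0 255;0 0 0 1.9 2.9 0 255;0 0 0 1.9 2.9 0 255",
)

```text
time_s: 31.7
position: [0.5851, -0.1328, 0.1148]
tool_rot: [[0.998, -0.059, -0.001], [-0.059, -0.998, 0.001], [-0.001, -0.001, -1.0]]
ft_force: [-0.2, -0.4, -3.2]
grip_width: 0.0614
gripper_force: 61.0
```

Emit:
jog_arm(
  plan="0 0 0 1.9 2.9 0 255;0 0 0 1.9 2.9 0 255;0 0 0 1.9 2.5 1 255;0 0 0 0.83 1.2 1 255;0 0 0 0 0 1.6 255;0 0 0 0 0 1.5 255;0 0 0 0 0 1.5 255;0 0 0 0 0 1.5 255;0 0 0 0 0 0 255;0 0 0 0 0 0 255",
)

```text
time_s: 32.53
position: [0.644, -0.2297, 0.0335]
tool_rot: [[0.998, -0.059, -0.002], [-0.059, -0.998, 0.001], [-0.002, -0.001, -1.0]]
ft_force: [0.6, -0.7, -1.9]
grip_width: 0.0607
gripper_force: 60.8
```

```bash
python3 - <<'E'
from m import *
need(.644,-.232,.01,-3.4)
im=imaging.get_image("wrist"); cv2.imwrite("pics/w12.png",im["pixels"][:,100:420,::-1])
E
```

```text
pos [ 0.644  -0.2297  0.0335] yaw -3.4 width 0.0607 F [ 0.6 -0.7 -1.9] rz 0.0 shift 0.02 0.23 2.35 R [-0.002 -0.001 -1.   ]
```

View pics/w12.png

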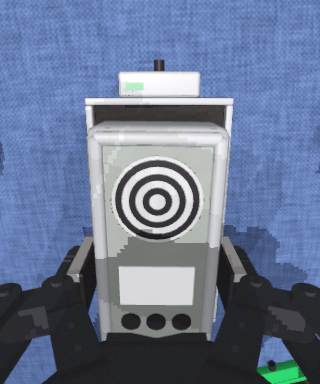

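Silver is over its tray (rim at columns 86–233, object at 90–227). I make a slight shift right and lower it.

Emit:
jog_arm(
  plan="0 0 0 0 0.15 1 255;0 0 0 0 0 0.6 255;0 0 0 0 0 0.4 255;0 0 0 0 0 0.25 255;0 0 0 0 0 0.1 255;0 0 0 0 0 0 255;0 0 0 0 0 0 255",
)

```text
time_s: 33.17
position: [0.6446, -0.2315, 0.0112]
tool_rot: [[0.998, -0.059, 0.0], [-0.059, -0.998, -0.0], [0.0, 0.0, -1.0]]
ft_force: [-0.5, -0.7, -2.8]
grip_width: 0.0605
gripper_force: 60.9
```

Not yet in contact.

Emit:
jog_arm(
  plan="0 0 0 0 0 0.1 255;0 0 0 0 0 0.05 255;0 0 0 0 0 0 255;0 0 0 0 0 0 255",
)

```text
time_s: 33.5
position: [0.6447, -0.2316, 0.0108]
tool_rot: [[0.998, -0.059, 0.001], [-0.059, -0.998, -0.001], [0.001, 0.0, -1.0]]
ft_force: [-3.2, 0.4, 4.9]
grip_width: 0.0612
gripper_force: 61.8
```

Emit:
jog_arm(
  plan="0 0 0 0 0 0 50;0 0 0 0 0 0 30;0 0 0 0 0 0 0;0 0 0 0 0 0 0;0 0 0 0 0 -1 0;0 0 0 0 0 -3 0;0 0 0 0 0 -4 0;0 0 0 0 0 -4 0;0 0 0 0 0 -4 0;0 0 0 -1 0 -3 0",
)

```text
time_s: 34.33
position: [0.6355, -0.231, 0.204]
tool_rot: [[0.998, -0.058, 0.004], [-0.058, -0.998, -0.002], [0.005, 0.002, -1.0]]
ft_force: [0.1, -0.5, -0.1]
grip_width: 0.0856
gripper_force: 0.0
```

Emit:
jog_arm(
  plan="0 0 0 -3 -3 -1 0;0 0 0 -3 -3 -1 0;0 0 0 -3 -3 -1 0;0 0 0 -3 -3 -1 0;0 0 0 0 -3 -1 0;0 0 0 0 -3 -1 0;0 0 0 0 -3 0 0;0 0 0 0 -2 0 0;0 0 0 0 0 0 0;0 0 0 0 0 0 0",
)

```text
time_s: 35.17
position: [0.5331, 0.0008, 0.2585]
tool_rot: [[0.998, -0.057, 0.001], [-0.057, -0.998, -0.0], [0.001, 0.0, -1.0]]
ft_force: [-0.2, -1.4, -0.6]
grip_width: 0.0851
gripper_force: 0.0
```

```bash
python3 - <<'E'
from m import *
s=env.observe(); print(s["position"],s["time_s"])
im=imaging.get_image("wrist"); save(im,"w13.png")
tr=dict(yellow=(435.5,308,-6.5),silver=(644,-232,-3.4),red=(661,216,-13.3),green=(430,-335.5,12.7),black=(641,3,8))
for c in("top","side"):
    im=imaging.get_image(c); P=cloud(im)
    if c=="top": cv2.imwrite("pics/t13.png",cv2.resize(im["pixels"][85:265,120:420,::-1],(800,480),interpolation=cv2.INTER_CUBIC))
    for q,t in tr.items():
        m=(np.hypot(P[...,0]*1000-t[0],P[...,1]*1000-t[1])<90)&(P[...,2]>.018)&(P[...,2]<.06)
        X=P[m]
        if len(X)>20: print(c,q,t,rect(X),"z min/max",np.percentile(X[:,2]*1000,[10,95]).round(1))
E
```

```text
[0.53307791 0.00083498 0.25847771] 35.1667
top yellow (435.5, 308, -6.5) (array([431.5, 279.6, 138.3, 118.7,  -7.9]), array([432.3, 303.5]), np.float64(36.1)) z min/max [30.7 40.9]
top silver (644, -232, -3.4) (array([ 642.4, -233.2,  136.9,   63.9,   -4. ]), array([ 638.8, -231.3]), np.float64(36.3)) z min/max [31.4 41.3]
top red (661, 216, -13.3) (array([652.8, 193.9, 106.4,  99. , -17. ]), array([656.8, 213.3]), np.float64(32.0)) z min/max [27.1 36.9]
top green (430, -335.5, 12.7) (array([ 427.9, -335.2,  104.4,   56.6,   11.4]), array([ 425.5, -333.7]), np.float64(32.7)) z min/max [27.9 37.6]
side yellow (435.5, 308, -6.5) (array([433. , 279.2, 137.8, 120.6,  -6.9]), array([432.2, 310.2]), np.float64(35.1)) z min/max [28.5 38.8]
side silver (644, -232, -3.4) (array([ 638.1, -229.3,  129.6,   66.9,   -5.1]), array([ 620.5, -225.3]), np.float64(34.3)) z min/max [25.  38.7]
side red (661, 216, -13.3) (array([655. , 196.9, 107.3,  95.8, -18.3]), array([657.6, 218.4]), np.float64(32.0)) z min/max [26.  36.2]
side green (430, -335.5, 12.7) (array([ 429.6, -334.3,  101.6,   60.6,   10.5]), array([ 429.1, -328.6]), np.float64(30.7)) z min/max [23.9 35. ]
side black (641, 3, 8) (array([640.4,   2.9,  80.1,  49.4,   9.3]), array([638.8,   5.3]), np.float64(26.6)) z min/max [22.1 30.7]
```

View pics/w13.png

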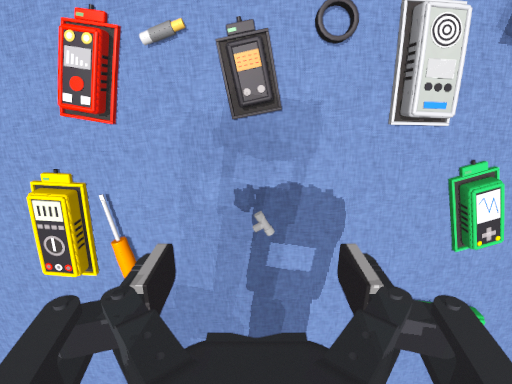

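The view shows all five in their own trays, face up and flat, with tops at the expected 30–38 mm. They are red (88,65), black (250,70), silver (432,60), yellow (60,230) and green (482,210). The arm is clear.

```bash
python3 -c "
from rig import job
print(job.close_job())"
```

```text
the job is handed in; nothing more can be done
None
```

All five instruments lie face up and flat in the trays of their own colour, confirmed in the final camera views; the job was handed in at about 35 s of the 128 s allowed.

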